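# Find the softest sprung rest and mark it

### The arm

A 6-joint arm with a two-finger parallel gripper is mounted at the origin on the work surface. World frame = base frame: x ahead of the robot, y to its left, z up, the work surface at z = 0. Lengths are in m, angles in rad, forces in N, time in s.
With the tool pointing down it reaches from about 0.3 to 0.75 m from the base axis. Payload 8.5 kg.
Tool frame: the origin (TCP) lies midway between the tips of the shut fingers; the grasp point (between the pads) lies 19 mm behind it; z points along the fingers, y is the line along which they close (so a half turn about z gives the same grasp; the last joint's range is limited). The gripper opens to 85 mm and grips with 20 to 120 N. Pads are 22 mm wide; open, the fingers measure 114 mm over their backs; the gripper's body (76 mm by 85 mm) begins 54 mm behind the grasp point. The pads swing forward as they close: fully open they stand 13 mm farther back than shut.
Start: joints at [1.122, 0.381, 1.297, -0, 1.464, -0.215], TCP at [0.127, 0.535, 0.231] pointing down, gripper open.
Joint ranges: [-3.11, 3.11], [-0.89, 2.33], [0.22, 2.48], [-1.42, 4.56], [0.17, 2.85], [-2.88, 2.88]. Speed limits (rad/s): [2.39, 2.39, 3.14, 3.14, 3.14, 3.14].

### API

Orientations are given as a 3x3 rotation matrix whose columns are the frame's x, y, z axes.
In Python, from bench import status, imaging, close_job gives the robot as it stands. The module is installed in compiled form; this text tells all that it offers.
- The arm moves only by the tool step_arm, never from a script. Its argument "commands" is a list that holds one entry, the list of rows, each a list of 6 numbers: the shift along the tool's x, y, z in m, then the turn, a rotation vector about the tool's x, y, z in rad. In form: [[[dx, dy, dz, rx, ry, rz], ...]]. A call has 1 to 8 rows; each row shifts and turns the commanded pose from where the row before left it, along the tool's axes as they then stand; what a row does not reach is not made up. A row lasts 1/12 s, in which the tool goes at most 41.7 mm and 7.16 degrees, less where a joint would pass 70% of its speed; a pose out of reach is approached as far as the arm can. A call with a gripper value outside its range is refused whole. "grip" is the opening in per cent of the stroke, from 0 (shut) to 100 (fully open), set as the call begins (left out, the last holds). The fingers move at their own pace and stop on an object; "force" is the grip in N (left out, the last holds). Time passes only in rows, so rows that do not move let the fingers close. It gives the time, the measured TCP pose, the force, the opening and the grip force at its end, in the units of the state.
- status.get_state(): the state, without advancing time (a new reading comes with each control period).
- imaging.get_image(name): name is "scene" or "top" or "wrist"; returns the picture (420x560x3 uint8, red, green, blue); there is no depth.
- imaging.camera_params(name): a dict with "mtx" (3x3 intrinsics, pixels), "world_from_camera" (4x4, takes a point from camera to world coordinates). Camera axes: x right, y up, looking along -z (the intrinsics and any distortion apply to the point x, -y, -z); pixel columns grow to the right and rows downward; lengths in m; the calibration is good to about 2 mm. The wrist camera is an equidistant fisheye: a pixel r from the principal point sees the ray r / f radians off the axis. A picture is of the moment at which its call begins: read the wrist's pose just before it. camera_params takes no time and is no camera call; for the wrist camera it gives the pose at the moment of the call.
- close_job(): hands the job in; it is judged then, once.
The state is a dict: "time_s": time; "joints": joint angles; "dq": joint speeds; "joint_efforts": joint torques, N m; "ee_pos": TCP position; "tool_rot": TCP orientation; "contact_force": force on the tool from outside, world axes, zero at the start; "wrist_torque": the same for the moment, N m; "finger_gap": finger opening in m; "gripper_force": force on a finger pad.
Only numpy, scipy, OpenCV 4.12 (cv2) and the standard library are available. Lean on these libraries where they do the work, as an engineer would, in place of code of your own. Each camera call takes 0.05 s, during which the arm holds its last target. There are 200 camera calls.

### The job

Thin shell-inlaid tiles must be rubbed down on the softest of the three sprung rests: with a fingertip, press the three cork pads in turn from the robot's left to its right, each down a few millimetres, to feel which gives most easily. Then push the brass tag on that rest fully down, and leave the other two tags up. Only press: do not grip, lift or shove the rests, leave everything else on the bench where it lies, and finish clear of it all.

Things in the scene. Friction and masses are not known exactly. Their poses are not given: they have to be found in the camera images.
- rest_k: one of three sprung rests that look exactly alike: a loose rosewood base 130 x 70 x 20 mm, about 0.8 kg, lying flat on the marble. Origin at the centre of the underside; x runs along the 130 mm length, y across, z up. A round pad stands at x = +30 mm, a brass tag at x = -45 mm (the end nearer the robot). The rests are dealt anew to the left (+y), middle and right (-y) place each time, 0.22 m or so apart, turned up to 0.4 rad
- pad_k_top (a point): centre of the cork-faced top of this rest's pad, a disc 52 mm across and 12 mm thick on a coil spring, 56 mm above the marble when free; it moves with the pad
- pad_k (a joint): how far this pad is pressed straight down, m: 0 free, 0.014 at its stop; it springs back. The three springs differ: full travel takes roughly 3.5, 7 and 14.5 N, and the softest is the one that needs least force for the same travel. Which is which cannot be seen, only felt. A press counts once the pad has been at least 2.5 mm down under the fingers for 0.1 s (about 3.5 N on the stiffest)
- tag_k_top (a point): centre of the top of this rest's tag, a flat brass plate 24 mm (x) by 30 mm (y), 4 mm thick, on a stem, 40 mm above the marble when up and 28 mm when down; its centre is 75 mm from the pad's centre on the same base; it moves with the tag
- tag_k (a joint): how far this tag is pushed down, m: 0 up, 0.012 at its stop (starts 0 to 0.0015); stiff slide, about 2.5 N to move, stays where it is left
- rest_m: one of three sprung rests that look exactly alike: a loose rosewood base 130 x 70 x 20 mm, about 0.8 kg, lying flat on the marble. Origin at the centre of the underside; x runs along the 130 mm length, y across, z up. A round pad stands at x = +30 mm, a brass tag at x = -45 mm (the end nearer the robot). The rests are dealt anew to the left (+y), middle and right (-y) place each time, 0.22 m or so apart, turned up to 0.4 rad
- pad_m_top (a point): centre of the cork-faced top of this rest's pad, a disc 52 mm across and 12 mm thick on a coil spring, 56 mm above the marble when free; it moves with the pad
- pad_m (a joint): how far this pad is pressed straight down, m: 0 free, 0.014 at its stop; it springs back. The three springs differ: full travel takes roughly 3.5, 7 and 14.5 N, and the softest is the one that needs least force for the same travel. Which is which cannot be seen, only felt. A press counts once the pad has been at least 2.5 mm down under the fingers for 0.1 s (about 3.5 N on the stiffest)
- tag_m_top (a point): centre of the top of this rest's tag, a flat brass plate 24 mm (x) by 30 mm (y), 4 mm thick, on a stem, 40 mm above the marble when up and 28 mm when down; its centre is 75 mm from the pad's centre on the same base; it moves with the tag
- tag_m (a joint): how far this tag is pushed down, m: 0 up, 0.012 at its stop (starts 0 to 0.0015); stiff slide, about 2.5 N to move, stays where it is left
- rest_t: one of three sprung rests that look exactly alike: a loose rosewood base 130 x 70 x 20 mm, about 0.8 kg, lying flat on the marble. Origin at the centre of the underside; x runs along the 130 mm length, y across, z up. A round pad stands at x = +30 mm, a brass tag at x = -45 mm (the end nearer the robot). The rests are dealt anew to the left (+y), middle and right (-y) place each time, 0.22 m or so apart, turned up to 0.4 rad
- pad_t_top (a point): centre of the cork-faced top of this rest's pad, a disc 52 mm across and 12 mm thick on a coil spring, 56 mm above the marble when free; it moves with the pad
- pad_t (a joint): how far this pad is pressed straight down, m: 0 free, 0.014 at its stop; it springs back. The three springs differ: full travel takes roughly 3.5, 7 and 14.5 N, and the softest is the one that needs least force for the same travel. Which is which cannot be seen, only felt. A press counts once the pad has been at least 2.5 mm down under the fingers for 0.1 s (about 3.5 N on the stiffest)
- tag_t_top (a point): centre of the top of this rest's tag, a flat brass plate 24 mm (x) by 30 mm (y), 4 mm thick, on a stem, 40 mm above the marble when up and 28 mm when down; its centre is 75 mm from the pad's centre on the same base; it moves with the tag
- tag_t (a joint): how far this tag is pushed down, m: 0 up, 0.012 at its stop (starts 0 to 0.0015); stiff slide, about 2.5 N to move, stays where it is left
- clamp: bystander: small brass spring clamp, 62 x 25 x 12 mm, lying along x in the gap between the left and middle rests; origin under its centre
- stick: bystander: rosewood burnishing stick with a steel tip, 136 mm long, 12 mm thick, lying along x in the gap between the middle and right rests; origin on the marble under the stick
- calipers: bystander: nickel-plated calipers lying along x to the left of the left rest, 170 mm long, 8 mm high, its jaws reaching 44 mm from the middle of the beam towards the rest; origin under the middle of the beam
- jar: bystander: squat grey stoneware jar, 84 mm across, 74 mm high, beyond the middle rest; origin at the centre of its underside
- flat_tile: bystander: black lacquered sample tile with shell inlay lying flat, 100 x 100 x 6 mm, beyond the rests; origin at the centre of its underside
- dish: bystander: small white dish, 70 mm across, 28 mm high, beyond the left rest; origin at the centre of its underside
- tile_rack: bystander: slatted bamboo rack with four black tiles upright, 126 x 150 mm, 112 mm high, at the right-hand side of the bench; origin at the centre of its underside

How it is judged:
By the outcome, as a careful person would: the job done as asked, in the order asked, and still so for the second after the job is handed in, with the robot touching nothing.
It also fails if it takes over 61 s, if anything falls off the work surface, if the arm or the gripper's body presses on something with over 40 N, if the wrist force passes 120 N, or if a joint passes its speed limit or range.

## Working session

There is one attempt and no reset: what is moved stays moved. The work goes in short steps, Python scripts to look and compute and a tool call to move; the robot and the scene stay as the last step left them, time stands still between calls to the robot, and variables do not carry over. Pictures are saved under pics/ and viewed, at most 10 in all, crops included, and the job is handed in when it is done.

Besides the shell and the picture viewer there is one more tool, called after "Request:" as name(argument=value, ...) on one line, values as JSON. step_arm: Moves the arm, as the interface text tells. Its arguments: {"type":"object","properties":{"commands":{"type":"array"},"grip":{"type":"number"},"force":{"type":"number"}},"required":["commands"]}

```bash
mkdir -p pics; python3 - <<'E'
from bench import status, imaging
import cv2,numpy as np
s=status.get_state();print({k:np.round(v,3).tolist() for k,v in s.items()})
for n in("top","scene"):
    p=imaging.camera_params(n);print(n,np.round(p["mtx"],1).tolist(),np.round(p["world_from_camera"],3).tolist(),[k for k in p])
    cv2.imwrite(f"pics/{n}0.png",imaging.get_image(n)[:,:,::-1])
E
```

```text
{'time_s': 0.0, 'joints': [1.122, 0.381, 1.298, -0.0, 1.464, -0.215], 'dq': [0.002, 0.0, -0.0, -0.001, 0.002, -0.001], 'joint_efforts': [-0.0, -44.846, -23.128, -0.0, 0.005, 0.0], 'ee_pos': [0.127, 0.535, 0.231], 'tool_rot': [[-0.973, 0.232, -0.001], [0.232, 0.973, -0.001], [0.0, -0.001, -1.0]], 'contact_force': [-0.267, -0.058, 0.69], 'wrist_torque': [0.02, 0.017, -0.032], 'gripper_force': 0.0, 'finger_gap': 0.085}
top [[478.2, 0.0, 272.1], [0.0, 478.2, 206.8], [0.0, 0.0, 1.0]] [[-0.008, 0.999, -0.053, 0.541], [-1.0, -0.008, 0.005, -0.028], [0.005, 0.053, 0.999, 1.368], [0.0, 0.0, 0.0, 1.0]] ['mtx', 'world_from_camera']
scene [[396.9, 0.0, 284.8], [0.0, 396.9, 209.3], [0.0, 0.0, 1.0]] [[-0.08, -0.681, 0.728, 1.553], [0.997, -0.051, 0.062, 0.03], [-0.006, 0.73, 0.683, 0.962], [0.0, 0.0, 0.0, 1.0]] ['mtx', 'world_from_camera']
```

View pics/top0.png

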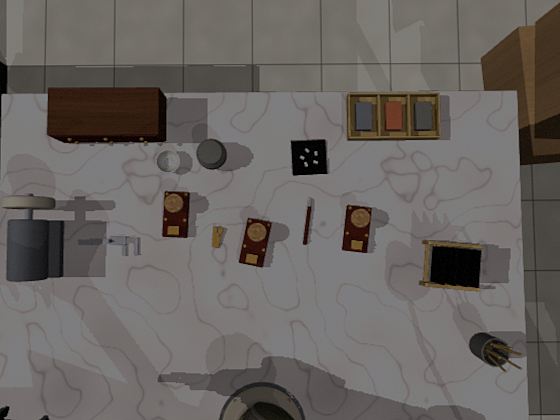

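The top view shows three rests. Their pads are near (174,202), (257,231) and (360,217), with the tags below them. I'll zoom in for precise centres.

```bash
cat > h.py <<'E'
import numpy as np
from bench import imaging
def px2w(n,u,v,z):
    p=imaging.camera_params(n);K=p["mtx"];T=p["world_from_camera"]
    d=T[:3,:3]@np.array([(u-K[0][2])/K[0][0],-(v-K[1][2])/K[1][1],-1]);o=T[:3,3]
    return o+d*(z-o[2])/d[2]
E
python3 - <<'E'
import cv2,numpy as np
from h import px2w
im=cv2.imread("pics/top0.png")
out=[]
for x,y in((145,178),(225,207),(325,193)):
    c=cv2.resize(im[y:y+72,x:x+64],None,fx=4,fy=4,interpolation=cv2.INTER_CUBIC)
    out.append(np.clip(c*1.8,0,255).astype(np.uint8))
cv2.imwrite("pics/crop.png",np.hstack(out))
for a in((174,202,.056),(257,231,.056),(360,217,.056),(173,231,.04),(252,259,.04),(355,245,.04)):print(a,px2w("top",*a).round(3))
E
```

```text
(174, 202, 0.056) [0.626 0.234 0.056]
(257, 231, 0.056) [0.545 0.007 0.056]
(360, 217, 0.056) [ 0.581 -0.276  0.056]
(173, 231, 0.04) [0.547 0.24  0.04 ]
(252, 259, 0.04) [0.468 0.022 0.04 ]
(355, 245, 0.04) [ 0.504 -0.264  0.04 ]
```

View pics/crop.png

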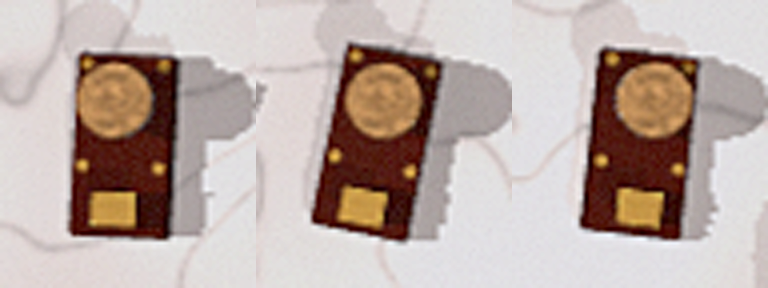

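View pics/scene0.png

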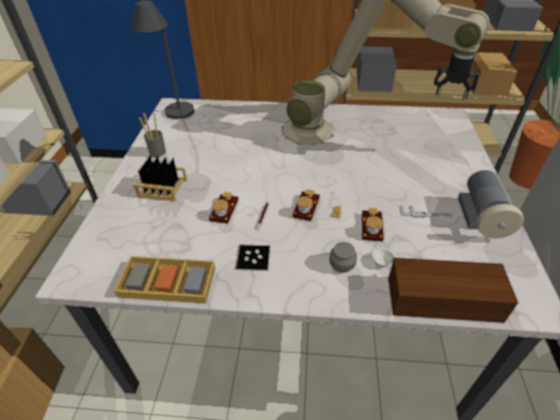

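The three rests are clear. Pads are at about (.624,.235), (.542,.008) and (.579,-.277). Tags are at (.549,.239), (.469,.023) and (.504,-.268). The pad-to-tag distances come out at about 75 mm, as given. The tool yaw already roughly matches the rests.

Request:
step_arm(commands=[[[-0.0346,-0.011,0.005,0,0,0],[-0.0346,-0.011,0.005,0,0,0],[-0.0346,-0.011,0.005,0,0,0],[-0.0346,-0.011,0.005,0,0,0],[-0.0346,-0.011,0.005,0,0,0],[-0.0346,-0.011,0.005,0,0,0],[-0.0346,-0.011,0.005,0,0,0],[-0.0346,-0.011,0.005,0,0,0]]], grip=0, force=20)

```text
time_s: 0.77
ee_pos: [0.3775, 0.384, 0.1909]
tool_rot: [[-0.973, 0.232, -0.001], [0.232, 0.973, -0.0], [0.0, -0.0, -1.0]]
contact_force: [0.6, 1.4, 1.0]
finger_gap: 0.0
gripper_force: 0.0
```

Request:
step_arm(commands=[[[-0.0346,-0.011,0.005,0,0,0],[-0.0346,-0.011,0.005,0,0,0],[-0.0346,-0.011,0.005,0,0,0],[-0.0346,-0.011,0.005,0,0,0],[-0.0346,-0.011,0.005,0,0,0],[-0.0346,-0.011,0.005,0,0,0],[-0.0346,-0.011,0.005,0,0,0],[-0.0346,-0.011,0.005,0,0,0]]])

```text
time_s: 1.43
ee_pos: [0.6264, 0.2343, 0.1506]
tool_rot: [[-0.973, 0.232, -0.001], [0.232, 0.973, -0.0], [0.001, -0.0, -1.0]]
contact_force: [0.4, 0.6, 0.8]
finger_gap: -0.0001
gripper_force: 0.0
```

Request:
step_arm(commands=[[[0.002,0,0.024,0,0,0],[0,0,0.024,0,0,0],[0,0,0.02,0,0,0],[0,0,0.014,0,0,0],[0,0,0.006,0,0,0],[0,0,0,0,0,0],[0,0,0,0,0,0],[0,0,0,0,0,0]]])

```text
time_s: 2.1
ee_pos: [0.6238, 0.2362, 0.0646]
tool_rot: [[-0.973, 0.232, 0.002], [0.232, 0.973, 0.0], [-0.002, 0.001, -1.0]]
contact_force: [0.5, 0.1, 1.4]
finger_gap: -0.0005
gripper_force: 0.0
```

Request:
step_arm(commands=[[[0,0,0.002,0,0,0],[0,0,0.002,0,0,0],[0,0,0.002,0,0,0],[0,0,0.002,0,0,0],[0,0,0.001,0,0,0],[0,0,0,0,0,0],[0,0,0,0,0,0],[0,0,0,0,0,0]]])

```text
time_s: 2.77
ee_pos: [0.6233, 0.2361, 0.0546]
tool_rot: [[-0.973, 0.232, 0.0], [0.232, 0.973, 0.0], [-0.0, 0.0, -1.0]]
contact_force: [-1.1, 0.2, 2.7]
finger_gap: 0.0003
gripper_force: 1.2
```

Request:
step_arm(commands=[[[0,0,0.002,0,0,0],[0,0,0.002,0,0,0],[0,0,0.002,0,0,0],[0,0,0,0,0,0],[0,0,0,0,0,0],[0,0,0,0,0,0],[0,0,0,0,0,0]]])

```text
time_s: 3.35
ee_pos: [0.6234, 0.2361, 0.049]
tool_rot: [[-0.973, 0.232, 0.001], [0.232, 0.973, 0.0], [-0.001, 0.0, -1.0]]
contact_force: [-1.8, -0.3, 7.7]
finger_gap: 0.0001
gripper_force: 4.0
```

```bash
cat > feel.py <<'E'
from bench import status, imaging
import numpy as np
f=[];z=[]
for i in range(12):
    imaging.get_image("top");s=status.get_state();f.append(s["contact_force"]);z.append(s["ee_pos"])
print("F",np.mean(f,0).round(2),"sd",np.std(f,0).round(2),"p",np.mean(z,0).round(4),s["time_s"])
E
python3 feel.py
```

```text
F [-2.44 -0.65  7.81] sd [0.53 0.4  0.59] p [0.6234 0.2361 0.049 ] 3.95
```

About 7 N at 7 mm, so this looks like the stiff one. Next is the middle pad.

Request:
step_arm(commands=[[[0,0,-0.01,0,0,0],[0,0,-0.02,0,0,0],[0,0,-0.02,0,0,0],[0.0033,-0.0301,0,0,0,0],[0.0033,-0.0301,0,0,0,0],[0.0033,-0.0301,0,0,0,0],[0.0033,-0.0301,0,0,0,0]]])

```text
time_s: 4.53
ee_pos: [0.5817, 0.1209, 0.0983]
tool_rot: [[-0.973, 0.231, -0.0], [0.231, 0.973, -0.0], [0.0, -0.0, -1.0]]
contact_force: [0.3, -0.4, 0.8]
finger_gap: 0.0001
gripper_force: 0.0
```

Request:
step_arm(commands=[[[0.0033,-0.0301,0,0,0,0],[0.0033,-0.0301,0,0,0,0],[0.0033,-0.0301,0,0,0,0],[0.0033,-0.0301,0,0,0,0],[0,0,0,0,0,0],[0,0,0,0,0,0],[0,0,0,0,0,0]]])

```text
time_s: 5.12
ee_pos: [0.5419, 0.0081, 0.0984]
tool_rot: [[-0.973, 0.232, 0.0], [0.232, 0.973, 0.0], [-0.0, 0.0, -1.0]]
contact_force: [-0.1, -0.0, -0.3]
finger_gap: 0.0001
gripper_force: 0.0
```

```bash
python3 feel.py; python3 - <<'E'
import cv2
from bench import imaging
import numpy as np
cv2.imwrite("pics/w1.png",imaging.get_image("wrist")[:,:,::-1])
E
```

```text
F [ 0.18 -0.31  0.14] sd [0.5  0.22 0.57] p [0.5419 0.0084 0.0983] 5.7167
```

View pics/w1.png

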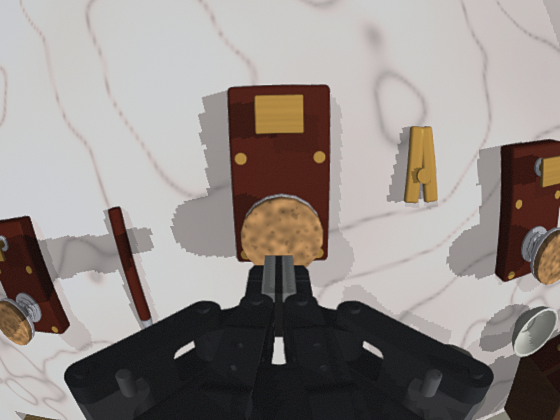

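The wrist view shows the fingertips centred over the middle pad (280,240), with the middle tag at (279,113). Pressing now.

Request:
step_arm(commands=[[[0,0,0.012,0,0,0],[0,0,0.012,0,0,0],[0,0,0.01,0,0,0],[0,0,0.006,0,0,0],[0,0,0.004,0,0,0],[0,0,0.0025,0,0,0],[0,0,0.0025,0,0,0],[0,0,0,0,0,0]]])

```text
time_s: 6.43
ee_pos: [0.5418, 0.0079, 0.0493]
tool_rot: [[-0.973, 0.232, 0.0], [0.232, 0.973, -0.0], [-0.0, -0.0, -1.0]]
contact_force: [-0.8, 1.0, 2.3]
finger_gap: -0.0001
gripper_force: 0.8
```

```bash
python3 feel.py
```

```text
F [-0.98  0.2   1.46] sd [0.64 0.49 0.57] p [0.5418 0.0079 0.0495] 7.0333
```

About 1.4 N, so this is likely the soft one. Now the right pad.

Request:
step_arm(commands=[[[0,0,-0.01,0,0,0],[0,0,-0.02,0,0,0],[0,0,-0.02,0,0,0],[-0.0114,-0.0299,0,0,0,0],[-0.0114,-0.0299,0,0,0,0],[-0.0114,-0.0299,0,0,0,0],[-0.0114,-0.0299,0,0,0,0]]])

```text
time_s: 7.62
ee_pos: [0.5586, -0.1204, 0.1002]
tool_rot: [[-0.973, 0.231, 0.001], [0.231, 0.973, -0.0], [-0.001, -0.0, -1.0]]
contact_force: [0.5, 0.9, 0.6]
finger_gap: -0.0001
gripper_force: 0.0
```

Request:
step_arm(commands=[[[-0.0114,-0.0299,0,0,0,0],[-0.0114,-0.0299,0,0,0,0],[-0.0114,-0.0299,0,0,0,0],[-0.0114,-0.0299,0,0,0,0],[-0.0111,-0.0295,0,0,0,0],[0,0,0,0,0,0],[0,0,0,0,0,0],[0,0,0,0,0,0]]])

```text
time_s: 8.28
ee_pos: [0.5789, -0.2767, 0.0996]
tool_rot: [[-0.973, 0.232, -0.0], [0.232, 0.973, 0.0], [0.0, 0.0, -1.0]]
contact_force: [0.5, 1.2, 0.0]
finger_gap: 0.0001
gripper_force: 0.0
```

```bash
python3 feel.py
```

```text
F [-0.06 -0.02 -0.32] sd [0.55 0.61 0.45] p [ 0.5791 -0.2765  0.0995] 8.8833
```

Request:
step_arm(commands=[[[0,0,0.012,0,0,0],[0,0,0.012,0,0,0],[0,0,0.01,0,0,0],[0,0,0.006,0,0,0],[0,0,0.004,0,0,0],[0,0,0.0025,0,0,0],[0,0,0.0025,0,0,0],[0,0,0,0,0,0]]])

```text
time_s: 9.55
ee_pos: [0.5791, -0.2772, 0.0505]
tool_rot: [[-0.973, 0.232, 0.0], [0.232, 0.973, -0.0], [-0.0, -0.0, -1.0]]
contact_force: [-2.0, 1.1, 2.9]
finger_gap: -0.0001
gripper_force: 1.5
```

```bash
python3 feel.py
```

```text
F [-1.5   1.13  3.18] sd [0.58 0.45 0.38] p [ 0.5791 -0.2772  0.0506] 10.15
```

The stiffness per millimetre is about 1.05 (left), 0.21 (middle) and 0.64 (right), so the middle rest is softest. Going to its tag at (.469,.023).

Request:
step_arm(commands=[[[0,0,-0.01,0,0,0],[0,0,-0.02,0,0,0],[0,0,-0.02,0,0,0],[0.0177,0.0267,0,0,0,0],[0.0177,0.0267,0,0,0,0],[0.0177,0.0267,0,0,0,0],[0.0177,0.0267,0,0,0,0],[0.0177,0.0267,0,0,0,0]]])

```text
time_s: 10.82
ee_pos: [0.5234, -0.1257, 0.1009]
tool_rot: [[-0.973, 0.232, 0.001], [0.232, 0.973, -0.0], [-0.001, -0.0, -1.0]]
contact_force: [0.8, 0.0, 0.5]
finger_gap: 0.0
gripper_force: 0.0
```

Request:
step_arm(commands=[[[0.0177,0.0267,0,0,0,0],[0.0177,0.0267,0,0,0,0],[0.0177,0.0267,0,0,0,0],[0.0177,0.0267,0,0,0,0],[0.0177,0.0267,0,0,0,0],[0,0,0.02,0,0,0],[0,0,0.02,0,0,0],[0,0,0,0,0,0]]])

```text
time_s: 11.48
ee_pos: [0.4675, 0.0242, 0.0585]
tool_rot: [[-0.973, 0.231, -0.004], [0.231, 0.973, 0.001], [0.004, -0.0, -1.0]]
contact_force: [-0.4, 0.8, -0.5]
finger_gap: -0.0002
gripper_force: 0.0
```

```bash
python3 - <<'E'
import cv2
from bench import imaging
cv2.imwrite("pics/w2.png",imaging.get_image("wrist")[:,:,::-1])
E
```

```text
(no output)
```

View pics/w2.png

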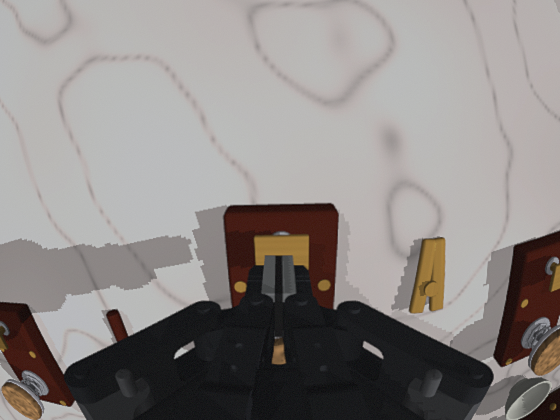

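The fingertips (280,270) sit over the middle tag (281,250), centred sideways. Pushing down.

Request:
step_arm(commands=[[[0,0,0.012,0,0,0],[0,0,0.005,0,0,0],[0,0,0.003,0,0,0],[0,0,0.003,0,0,0],[0,0,0.003,0,0,0],[0,0,0.002,0,0,0],[0,0,0,0,0,0],[0,0,0,0,0,0]]])

```text
time_s: 12.2
ee_pos: [0.4687, 0.0236, 0.0324]
tool_rot: [[-0.973, 0.232, -0.0], [0.232, 0.973, 0.0], [0.0, 0.0, -1.0]]
contact_force: [-0.5, -0.4, -0.6]
finger_gap: -0.0001
gripper_force: 0.0
```

Request:
step_arm(commands=[[[0,0,0.001,0,0,0],[0,0,0.001,0,0,0],[0,0,0,0,0,0],[0,0,0,0,0,0]]])

```text
time_s: 12.53
ee_pos: [0.4687, 0.0236, 0.0303]
tool_rot: [[-0.973, 0.232, -0.0], [0.232, 0.973, 0.0], [0.0, 0.0, -1.0]]
contact_force: [0.2, -0.2, 0.5]
finger_gap: -0.0003
gripper_force: 0.2
```

Request:
step_arm(commands=[[[0,0,0.001,0,0,0],[0,0,0.001,0,0,0]]])

```text
time_s: 12.7
ee_pos: [0.4687, 0.0236, 0.0283]
tool_rot: [[-0.973, 0.232, -0.0], [0.232, 0.973, 0.0], [0.0, 0.0, -1.0]]
contact_force: [-0.6, 0.2, 2.6]
finger_gap: -0.0001
gripper_force: 1.2
```

Request:
step_arm(commands=[[[0,0,0.001,0,0,0],[0,0,0,0,0,0]]])

```text
time_s: 12.87
ee_pos: [0.4688, 0.0236, 0.028]
tool_rot: [[-0.973, 0.232, 0.001], [0.232, 0.973, -0.0], [-0.001, -0.0, -1.0]]
contact_force: [-3.7, -0.1, 12.5]
finger_gap: -0.0001
gripper_force: 5.9
```

It is at the stop: z = 28.0 mm and the force jumped to 12.5 N. I'll retreat up and back, then verify.

Request:
step_arm(commands=[[[0,0,-0.005,0,0,0],[0,0,-0.015,0,0,0],[0,0,-0.03,0,0,0],[0,0,-0.035,0,0,0],[0,0,-0.035,0,0,0],[0,0,-0.03,0,0,0],[0.03,0,-0.01,0,0,0],[0.03,0,0,0,0,0]]])

```text
time_s: 13.53
ee_pos: [0.4112, 0.0372, 0.1895]
tool_rot: [[-0.973, 0.232, 0.005], [0.232, 0.973, -0.001], [-0.005, 0.0, -1.0]]
contact_force: [-0.5, 0.2, -0.2]
finger_gap: -0.0001
gripper_force: 0.0
```

Request:
step_arm(commands=[[[0.025,0,0,0,0,0],[0.02,0,0,0,0,0],[0,0,0,0,0,0],[0,0,0,0,0,0],[0,0,0,0,0,0],[0,0,0,0,0,0]]])

```text
time_s: 14.03
ee_pos: [0.3674, 0.0476, 0.1873]
tool_rot: [[-0.973, 0.232, 0.0], [0.232, 0.973, -0.0], [-0.0, 0.0, -1.0]]
contact_force: [0.2, -0.8, -0.2]
finger_gap: 0.0003
gripper_force: 0.0
```

```bash
python3 - <<'E'
import cv2,numpy as np
from bench import imaging
im=imaging.get_image("scene")[:,:,::-1]
a=cv2.resize(im[180:250,200:400],None,fx=4,fy=4,interpolation=cv2.INTER_CUBIC)
t=imaging.get_image("top")[:,:,::-1]
b=cv2.resize(t[170:280,100:400],(800,293))
cv2.imwrite("pics/end.png",np.vstack([a,np.clip(b*1.7,0,255).astype(np.uint8)]))
t0=cv2.imread("pics/top0.png");d=cv2.absdiff(t,t0).max(2)
for x,y in((145,178),(225,207),(325,193)):print((d[y:y+72,x:x+64]>40).sum())
E
```

```text
0
0
0
```

View pics/end.png

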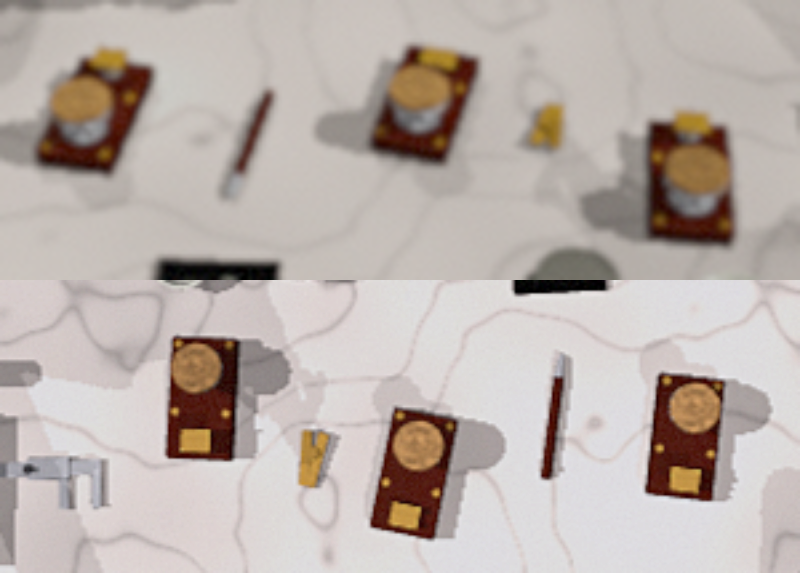

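The middle tag (435,58) is down. The outer tags at (108,60) and (690,122) are still up, and nothing else has moved.

```bash
python3 -c "
from bench import close_job
print(close_job())"
```

```text
the job is handed in; nothing more can be done
None
```

The job is handed in: I pressed the pads left to right, the middle rest felt softest, and its tag is fully down; the other two tags are up, nothing else moved, and the arm is clear.

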